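Level the portioning scale and hold the spirit level on it

TASK

The portioning scale was moved for cleaning and stands out of level: lay the yellow spirit level upright on its pan, flush along the stop rail and about midway along it, then turn the black knob of the levelling foot until the bubble is centred between the two lines. Finish pressing the level down onto the pan with about a kilo of push (not over two), bubble still centred and level still flush, and keep pressing while I nip up the lock nut: do not let go at the end. Be gentle with the scale and leave the trays and the other things where they are.

Things in the scene. Friction and masses are not known exactly. Their poses are not given: they have to be found in the camera images.
- level_center (a point): centre (half-way up) of the loose yellow spirit level with black ends, 200 mm long (its y axis) x 24 mm wide (x) x 50 mm high (z up), about 0.3 kg, standing on its 24 mm wide base on the table. The lime-green vial with two black lines lies in the middle of its top, in a window 68 mm long; the top either side of the window is solid and flat.
- level: the same spirit level, origin at the centre of its underside, axes as level_center
- bubble_mid (a point): middle of the white bubble (18 mm long) in the level's vial, 23 mm above level_center; it moves along the level's y axis, up to 23 mm either way. Centred: same y in the level's frame as level_center; 3 mm off, its end meets a black line. It runs to the higher end, 1.5 mm for each 0.001 rad of slope, and settles in about a second.
- stop_mid (a point): middle of the inner face of the stop rail on the scale's steel pan, at the pan's surface. The rail, 10 mm high and 220 mm long along this point's y axis, stands on the far (+x) edge of the pan; the pan lies on the rail's -x side. Pan: 210 mm along x, 240 mm along y, top about 78 mm above the table. z: normal to the pan.
- deck: tilting part of the bench scale (grey housing, pan, rail, indicator, arm to the levelling screw); axes as stop_mid; origin at table height, 125 mm to +y of the pan's middle, between the two plain feet. At the start it slopes along y by up to about 0.012 rad; along x it is true. The levelling foot is 300 mm from the plain feet.
- knob_center (a point): centre of the round black knob on the levelling foot, 44 mm across, 28 mm high (76 to 104 mm above the table), axis upright, 175 mm from the pan's middle past its -y end. Turns with 0.08 N m, does not rise, stays as left. Clockwise from above raises that end, 5 mm a turn: a turn shifts the bubble of a level on the rail 25 mm. Arm of the scale below: top at 59 mm.
- tray_a: steel portion tray with green beans, 128 x 164 x 59 mm, at the back; not to be moved; origin at the centre of its underside
- tray_b: steel portion tray with green beans, as tray_a; not to be moved; origin at the centre of its underside
- tray_c: steel portion tray with green beans, as tray_a; not to be moved; origin at the centre of its underside
- labeller: black and grey hand labeller with a red trigger, standing about 200 mm high; not to be moved; origin at the centre of its underside
- cutter: grey and red safety cutter, lying, 150 x 32 x 22 mm; not to be moved; origin at the centre of its underside
- check_weight: brass 500 g check weight with a knob, 42 mm across, 67 mm high; not to be moved; origin at the centre of its underside
- spray: white bottle with a blue cap, 72 mm across, 190 mm high; not to be moved; origin at the centre of its underside

How it is judged:
By the outcome, as a careful person would: the job done as asked, in the order asked, and still so for the second after the job is handed in, while the arm keeps its last pose, push and grip.
It also fails if it takes over 72 s, if anything falls off the work surface, if the arm or the gripper's body presses on something with over 40 N, if the wrist force passes 120 N, or if a joint passes its speed limit or range.

ROBOT

A 7-joint arm with a two-finger parallel gripper is mounted at the origin on the work surface. World frame = base frame: x ahead of the robot, y to its left, z up, the work surface at z = 0. Lengths are in m, angles in rad, forces in N, time in s.
With the tool pointing down it reaches from about 0.35 to 0.9 m from the base axis. Payload 8.1 kg.
Tool frame: the origin (TCP) lies between the finger pads; the fingertips stand ahead of it and the grasp point (between the pads) is the TCP (arm.nose_length is the z of the fingertips in the tool frame, in m); z points along the fingers, y is the line along which they close (so a half turn about z gives the same grasp; the last joint's range is limited). The gripper opens to 92 mm and grips with 3 to 60 N. Pads are 19 mm wide; open, the fingers measure 130 mm over their backs; the gripper's body (75 mm by 190 mm) begins 47 mm behind the grasp point.
Start: joints at [1.208, 0.434, 0.025, 1.573, -0.012, 1.134, -0.075], TCP at [0.161, -0.604, 0.246] pointing down, gripper open.
Joint ranges: [-2.62, 2.62], [-0.44, 2.09], [-1.27, 1.32], [0.08, 2.57], [-1.32, 4.46], [0.12, 2], [-2.74, 2.74]. Speed limits (rad/s): [2.22, 2.22, 3.01, 3.01, 3.14, 3.14, 3.14].

INTERFACE

Orientations are given as a rotation vector (axis times angle).
In Python, from cell import sensors, optics, arm gives the robot as it stands.
- The arm moves only by the tool arm_command, never from a script. Its argument "deltas" is one flat list of numbers, 7 for each row, row after row: the turn, a rotation vector about the world's x, y, z as a fraction of full scale, then the shift along the world's x, y, z as a fraction of full scale, then the finger opening in mm, from 0 to 91.8. In form: [wx, wy, wz, dx, dy, dz, fingers, wx, wy, wz, dx, dy, dz, fingers, ...]. A call has 1 to 20 rows; each row is the pose to reach, as a shift and turn from the pose commanded when the call began; what a row does not reach only later rows make up. Full scale, the value 1, is 1 m for a shift and 90 degrees for a turn. A row lasts 1/10 s, in which the tool goes at most 50 mm and 8.59 degrees, less where a joint would pass 70% of its speed; a pose out of reach is approached as far as the arm can. A call with a number of a shift or a turn outside -1 to 1 is refused whole. A call with a gripper value outside its range is refused whole. The fingers move at their own pace and stop on an object; "force" is the grip in N (left out, the last holds). Time passes only in rows, so rows that repeat a pose let the fingers close. It gives the time, the measured TCP pose, the force, the opening and the grip force at its end, in the units of the state.
- sensors.observe(): the state, without advancing time (a new reading comes with each control period).
- optics.get_image(name): name is "side" or "top" or "wrist"; returns the picture (400x640x3 uint8, blue, green, red); there is no depth.
- optics.calibration(name): a dict with "camera_matrix" (3x3 intrinsics, pixels), "D" ([k1, k2, p1, p2, k3] as OpenCV has them; the pictures are not rectified), "rvec" (rotation vector, rad) and "tvec" (3), from world to camera coordinates, as OpenCV has them. Camera axes: x right, y down, z forward; pixel columns grow to the right and rows downward; lengths in m; the calibration is good to about 2 mm. A picture is of the moment at which its call begins: read the wrist's pose just before it. calibration takes no time and is no camera call; for the wrist camera it gives the pose at the moment of the call.
- arm.sign_off(): hands the job in; it is judged then, once.
The state is a dict: "clock": time; "joints": joint angles; "dq": joint speeds; "joint_efforts": joint torques, N m; "position": TCP position; "ee_rot": TCP orientation; "force": force on the tool from outside, world axes, zero at the start; "ft_torque": the same for the moment, N m; "width": opening from 0.0 (shut) to 1.0 (fully open); "gripper_force": force on a finger pad.
Only numpy, scipy, OpenCV 4.12 (cv2) and the standard library are available. Lean on these libraries where they do the work, as an engineer would, in place of code of your own. Each camera call takes 0.05 s, during which the arm holds its last target. There are 200 camera calls.

## Working session

There is one attempt and no reset: what is moved stays moved. The work goes in short steps, Python scripts to look and compute and a tool call to move; the robot and the scene stay as the last step left them, time stands still between calls to the robot, and variables do not carry over. Pictures are saved under pics/ and viewed, at most 10 in all, crops included, and the job is handed in when it is done.

Besides the shell and the picture viewer there is one more tool, called after "Emit:" by a JSON object that holds its "method" and its "body". arm_command: Moves the arm, as the interface text tells. Its arguments: {"type":"object","properties":{"deltas":{"type":"array","items":{"type":"number"}},"force":{"type":"number"}},"required":["deltas"]}

```bash
ls; mkdir -p pics; python3 - <<'E'
from cell import sensors, optics, arm
import cv2,numpy as np
s=sensors.observe(); print({k:np.round(v,3) for k,v in s.items()}, arm.nose_length)
for n in("side","top","wrist"):
    c=optics.calibration(n); im=optics.get_image(n); cv2.imwrite(f"pics/{n}0.png",im)
    R=cv2.Rodrigues(np.array(c["rvec"]))[0]; print(n,np.round(-R.T@np.array(c["tvec"]).ravel(),3),np.round(R,2).tolist(),np.round(c["camera_matrix"],0).tolist())
E
```

```text
pics
{'clock': np.float64(0.0), 'joints': array([ 1.208,  0.435,  0.025,  1.574, -0.012,  1.134, -0.075]), 'dq': array([ 0.001, -0.   ,  0.   , -0.001,  0.   ,  0.001,  0.   ]), 'joint_efforts': array([-1.0000e-03, -6.6785e+01,  9.8400e-01, -3.1447e+01, -6.1000e-02,
        4.3000e-02,  0.0000e+00]), 'position': array([ 0.16 , -0.604,  0.245]), 'ee_rot': array([-3.114e+00, -4.070e-01,  1.000e-03]), 'force': array([-1.036, -0.416, -0.501]), 'ft_torque': array([-0.005, -0.023,  0.045]), 'gripper_force': np.float64(0.0), 'width': np.float64(0.999)} 0.019
side [0.223 0.916 0.837] [[-0.94, -0.35, -0.01], [-0.2, 0.57, -0.8], [0.29, -0.75, -0.6]] [[378.0, 0.0, 324.0], [0.0, 378.0, 202.0], [0.0, 0.0, 1.0]]
top [ 0.405 -0.009  1.478] [[-0.02, -1.0, 0.0], [-0.99, 0.02, -0.15], [0.15, -0.0, -0.99]] [[501.0, 0.0, 321.0], [0.0, 501.0, 199.0], [0.0, 0.0, 1.0]]
wrist [ 0.229 -0.585  0.385] [[0.26, -0.97, -0.0], [-0.93, -0.25, 0.27], [-0.26, -0.07, -0.96]] [[303.0, 0.0, 321.0], [0.0, 303.0, 203.0], [0.0, 0.0, 1.0]]
```

View pics/top0.png

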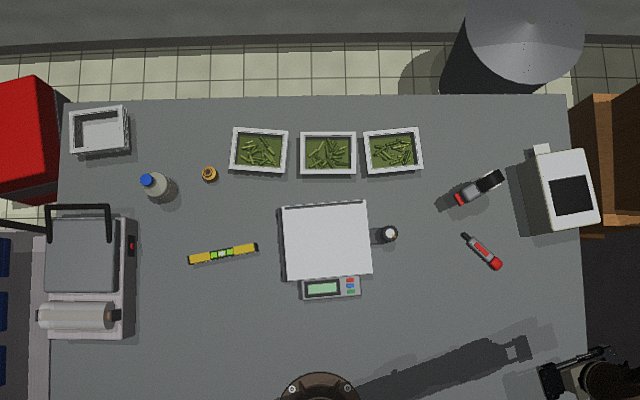

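View pics/side0.png

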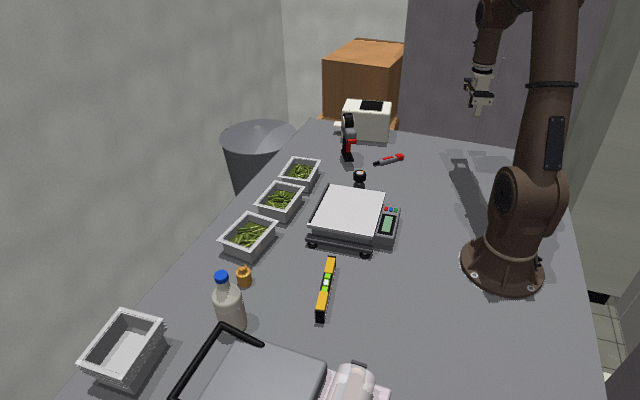

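The top view shows the level at about (222,254), the pan spanning u 278–372 and v 200–282, the knob at (389,234), and the trays behind at v≈150. In the side view the level is at (326,290) and the knob at (360,177).

```bash
cat > h.py <<'E'
from cell import sensors, optics, arm
import cv2,numpy as np
from scipy.spatial.transform import Rotation as Ro
def grab(n,save=None):
    c=optics.calibration(n); im=optics.get_image(n)
    if save: cv2.imwrite(f"pics/{save}.png",im)
    return c,im
def rays(c,px):
    p=cv2.undistortPoints(np.array(px,float).reshape(-1,1,2),np.array(c["camera_matrix"]),np.array(c["D"])).reshape(-1,2)
    R=cv2.Rodrigues(np.array(c["rvec"]))[0]; o=-R.T@np.array(c["tvec"]).ravel()
    return o,np.c_[p,np.ones(len(p))]@R
def plane(c,px,z):
    o,d=rays(c,px); return o+d*((z-o[2])/d[:,2])[:,None]
def tri(c1,p1,c2,p2):
    o,d=rays(c1,[p1]);q,e=rays(c2,[p2]); A=np.c_[d[0],-e[0]]
    t=np.linalg.lstsq(A,q-o,rcond=None)[0]; a=o+t[0]*d[0];b=q+t[1]*e[0]; return (a+b)/2,np.linalg.norm(a-b)
def hsv(im,lo,hi): return cv2.inRange(cv2.cvtColor(im,cv2.COLOR_BGR2HSV),np.array(lo),np.array(hi))
def blobs(m,amin=20):
    n,l,s,c=cv2.connectedComponentsWithStats(m); return sorted([(int(s[i,4]),np.round(c[i],1).tolist(),s[i,:4].tolist()) for i in range(1,n) if s[i,4]>=amin],reverse=True)
E
python3 - <<'E'
from h import *
ims={}
for n in("top","side"):
    im=cv2.imread(f"pics/{n}0.png"); ims[n]=im
    print(n,"yel",blobs(hsv(im,(18,120,90),(32,255,255)))[:5]); print("lime",blobs(hsv(im,(36,150,120),(70,255,255)),8)[:4])
    print("blk",blobs(hsv(im,(0,0,0),(180,255,45)))[:12])
print(hsv(ims["top"],(0,0,0),(180,255,255)).shape)
t=cv2.resize(ims["top"][190:300,180:410],None,fx=3,fy=3,interpolation=cv2.INTER_CUBIC); s=cv2.resize(ims["side"][160:270,290:410],None,fx=2.7,fy=2.7,interpolation=cv2.INTER_CUBIC)
o=np.zeros((640,690,3),np.uint8);o[:330,:690]=t;o[335:335+s.shape[0],:s.shape[1]]=s[:305];cv2.imwrite("pics/c1.png",o[:600])
E
```

```text
top yel [(182, [199.5, 257.4], [189, 252, 22, 12]), (180, [243.4, 248.7], [233, 243, 22, 12]), (60, [211.8, 173.4], [206, 166, 10, 14])]
lime [(36, [229.5, 251.3], [227, 248, 6, 7]), (32, [213.5, 254.3], [211, 252, 6, 6])]
blk [(12267, [603.6, 293.6], [537, 95, 103, 305]), (3153, [626.6, 148.9], [611, 83, 29, 128]), (2765, [474.1, 73.3], [439, 18, 105, 76]), (1316, [570.4, 195.2], [549, 175, 44, 41]), (1049, [60.7, 219.3], [0, 204, 112, 40]), (791, [325.8, 392.4], [289, 379, 72, 21]), (596, [31.2, 191.1], [0, 177, 58, 24]), (327, [489.1, 180.9], [475, 169, 30, 24]), (265, [116.9, 255.4], [113, 220, 7, 72]), (217, [2.7, 365.8], [0, 346, 7, 41]), (206, [4.3, 310.0], [0, 292, 8, 39]), (187, [6.7, 257.7], [4, 239, 7, 38])]
side yel [(189, [321.6, 300.4], [315, 290, 14, 21]), (138, [329.6, 264.6], [324, 257, 12, 16]), (48, [243.8, 275.1], [238, 270, 12, 10])]
lime [(37, [324.4, 287.7], [321, 284, 8, 8]), (32, [327.2, 275.2], [324, 273, 7, 6]), (9, [394.9, 209.3], [394, 208, 3, 4])]
blk [(4543, [524.5, 202.9], [486, 116, 81, 142]), (4414, [516.5, 58.6], [473, 0, 105, 177]), (959, [499.8, 261.8], [469, 237, 72, 52]), (848, [210.9, 353.5], [167, 321, 98, 79]), (252, [338.8, 248.1], [306, 239, 67, 20]), (220, [476.1, 92.4], [464, 78, 30, 30]), (198, [597.8, 297.2], [588, 290, 22, 15]), (182, [371.1, 105.2], [360, 101, 23, 10]), (147, [346.0, 152.1], [341, 136, 13, 26]), (137, [359.3, 179.7], [354, 171, 12, 18]), (132, [386.1, 224.9], [377, 214, 19, 21]), (127, [341.5, 239.9], [309, 234, 64, 13])]
(400, 640)
```

View pics/c1.png

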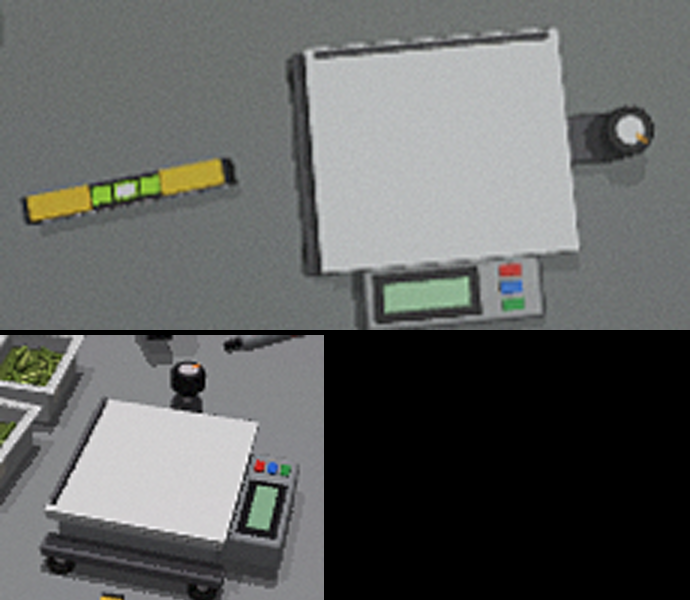

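The crop shows the rail as a dark strip along the pan's far edge, top px (285,207)–(363,202). The level's bubble is near its middle and the knob's white cap is at top px (390,233), side (360,171).

```bash
python3 - <<'E'
from h import *
ct,cs=optics.calibration("top"),optics.calibration("side")
f=lambda n,a,b:print(n,[np.round(x,4) for x in tri(ct,a,cs,b)])
f("yel+y",(199.5,257.4),(321.6,300.4));f("yel-y",(243.4,248.7),(329.6,264.6))
f("lim+",(213.5,254.3),(324.4,287.7));f("lim-",(229.5,251.3),(327.2,275.2))
f("knobtop",(390.3,233),(359.6,172))
f("corner +x-y",(365,200.7),(330.7,184.8));f("corner -x-y",(372,273),(385.5,192.5))
p=plane(ct,[(199.5,257.4),(243.4,248.7),(221.5,252.9)],.05);print(np.round(p,4));print("yaw lvl",np.degrees(np.arctan2(-(p[0]-p[1])[0],(p[0]-p[1])[1])))
q=plane(ct,[(285,207.3),(362.7,202),(372.5,273)],.08);print(np.round(q,4),"yaw rail",np.degrees(np.arctan2(-(q[0]-q[1])[0],(q[0]-q[1])[1])))
s=sensors.observe();print(Ro.from_rotvec(s["ee_rot"]).as_matrix().round(3))
E
```

```text
yel+y [array([0.4546, 0.3351, 0.0471]), np.float64(0.0006)]
yel-y [array([0.4778, 0.2088, 0.0477]), np.float64(0.0009)]
lim+ [array([0.4624, 0.2943, 0.0489]), np.float64(0.0003)]
lim- [array([0.4708, 0.2487, 0.0475]), np.float64(0.0005)]
knobtop [array([ 0.5112, -0.2041,  0.1051]), np.float64(0.0015)]
corner +x-y [array([ 0.6034, -0.1414,  0.0692]), np.float64(0.0066)]
corner -x-y [array([ 0.4024, -0.1535,  0.0747]), np.float64(0.0003)]
[[0.4542 0.3343 0.05  ]
 [0.4772 0.2083 0.05  ]
 [0.4662 0.2711 0.05  ]]
yaw lvl 10.362947912666694
[[ 0.5903  0.0865  0.08  ]
 [ 0.6015 -0.1329  0.08  ]
 [ 0.4022 -0.1544  0.08  ]] yaw rail 2.9218278740791566
[[ 0.966  0.257 -0.   ]
 [ 0.257 -0.966  0.001]
 [-0.    -0.001 -1.   ]]
```

Emit:
{"method": "arm_command", "body": {"deltas": [0.95, 0, 0, 0, 0, 0, 91, 0, 0, 0.95, 0.34, 0.5, 0.055, 91]}}

```text
clock: 0.35
position: [0.183, -0.5692, 0.2408]
ee_rot: [-2.929, -0.592, -0.018]
force: [1.4, -1.0, -2.2]
width: 0.993
gripper_force: 0.0
```

The first row of that call had a typo: it tilted the tool about x. I'll work out the exact turn from the present pose.

```bash
cat >> h.py <<'E'
def go(p,yaw):
    "deltas to TCP p, tool down, tool y axis at world yaw (deg)"
    s=sensors.observe(); R=Ro.from_rotvec(s["ee_rot"]); y=np.radians(yaw)
    Y=np.array([np.cos(y),np.sin(y),0]);Z=np.array([0,0,-1.]);X=np.cross(Y,Z)
    T=Ro.from_matrix(np.c_[X,Y,Z]); print("turn",((T*R.inv()).as_rotvec()/(np.pi/2)).round(4),"shift",(np.array(p)-s["position"]).round(4),"joints",s["joints"].round(2),"F",s["force"].round(1),"clk",s["clock"].round(2))
E
python3 -c "
from h import *
go((.5,-.1,.3),10.4)"
```

```text
Traceback (most recent call last):
  File "h.py", line 24, in go
    T=Ro.from_matrix(np.c_[X,Y,Z]); print("turn",((T*R.inv()).as_rotvec()/(np.pi/2)).round(4),"shift",(np.array(p)-s["position"]).round(4),"joints",s["joints"].round(2),"F",s["force"].round(1),"clk",s["clock"].round(2))
                                                                                                                                                                                                       ^^^^^^^^^^^^^^^^
AttributeError: 'float' object has no attribute 'round'
```

```bash
sed -i 's/s\["clock"\].round(2)/s["clock"]/' h.py; python3 -c "
from h import *
go((.5,-.1,.3),10.4)"
```

```text
turn [-0.0737 -0.0756  0.8598] shift [0.317  0.4692 0.0592] joints [ 1.2   0.48 -0.02  1.51 -0.03  1.29  0.03] F [ 1.4 -1.  -2.2] clk 0.35
```

Emit:
{"method": "arm_command", "body": {"deltas": [-0.074, -0.076, 0.86, 0.317, 0.469, 0.06, 91, -0.074, -0.076, 0.86, 0.317, 0.469, 0.06, 91, -0.074, -0.076, 0.86, 0.317, 0.469, 0.06, 91, -0.074, -0.076, 0.86, 0.317, 0.469, 0.06, 91, -0.074, -0.076, 0.86, 0.317, 0.469, 0.06, 91, -0.074, -0.076, 0.86, 0.317, 0.469, 0.06, 91, -0.074, -0.076, 0.86, 0.317, 0.469, 0.06, 91, -0.074, -0.076, 0.86, 0.317, 0.469, 0.06, 91, -0.074, -0.076, 0.86, 0.317, 0.469, 0.06, 91, -0.074, -0.076, 0.86, 0.317, 0.469, 0.06, 91, -0.074, -0.076, 0.86, 0.317, 0.469, 0.06, 91, -0.074, -0.076, 0.86, 0.317, 0.469, 0.06, 91, -0.074, -0.076, 0.86, 0.317, 0.469, 0.06, 91, -0.074, -0.076, 0.86, 0.317, 0.469, 0.06, 91, -0.074, -0.076, 0.86, 0.317, 0.469, 0.06, 91]}}

```text
clock: 1.85
position: [0.5048, -0.0953, 0.3099]
ee_rot: [1.993, 2.415, 0.021]
force: [0.1, 0.1, 0.5]
width: 0.989
gripper_force: 0.0
```

```bash
python3 -c "
from h import *
grab('wrist','w1')
go((.466,.2715,.2),10.4)"
```

```text
turn [-0.0026  0.0106 -0.0058] shift [-0.0388  0.3669 -0.11  ] joints [ 0.54  0.25 -0.56  1.72  0.14  1.2   0.14] F [-1.   0.3 -1. ] clk 1.9
```

View pics/w1.png

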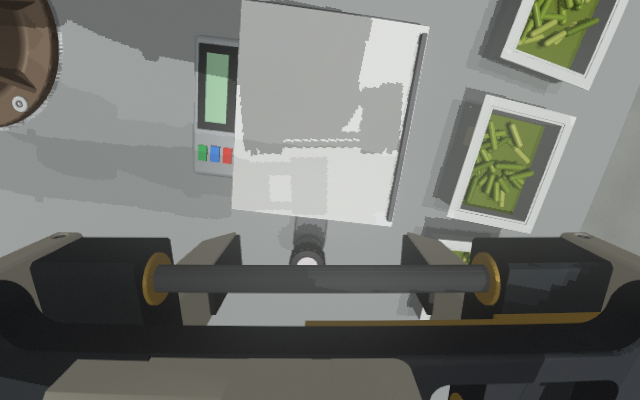

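The wrist view shows the rail as a dark strip from (423,35) to (388,218), the knob cap at (307,258), and the fingers below v≈235. I'll fit the rail line from it and from the top view while moving on to the level.

```bash
python3 - <<'E'
from h import *
im=cv2.imread("pics/w1.png");g=cv2.cvtColor(im,cv2.COLOR_BGR2GRAY).astype(int)
for v in (45,80,120,160,200): 
    u=int(423-(v-35)*35/183); print(v,u-14,g[v,u-14:u+16].tolist())
t=cv2.cvtColor(cv2.imread("pics/top0.png"),cv2.COLOR_BGR2GRAY).astype(int)
for u in (295,325,355): print(u,t[196:216,u].tolist())
E
```

```text
45 407 [222, 223, 222, 222, 222, 222, 222, 222, 222, 208, 204, 117, 69, 95, 120, 121, 120, 121, 159, 171, 161, 161, 161, 161, 161, 161, 161, 161, 161, 161]
80 400 [223, 223, 222, 222, 223, 223, 223, 222, 222, 218, 204, 173, 80, 86, 110, 126, 124, 124, 142, 160, 162, 162, 162, 162, 162, 162, 161, 162, 162, 161]
120 392 [167, 168, 167, 167, 167, 167, 167, 167, 167, 201, 215, 185, 101, 82, 89, 127, 126, 124, 128, 170, 163, 161, 161, 162, 162, 162, 162, 161, 161, 161]
160 385 [215, 215, 215, 214, 215, 215, 214, 214, 214, 214, 202, 182, 119, 85, 114, 124, 123, 120, 138, 162, 163, 162, 162, 161, 162, 161, 162, 161, 161, 161]
200 377 [216, 215, 216, 216, 216, 216, 216, 216, 216, 207, 201, 200, 150, 92, 106, 122, 125, 122, 139, 156, 163, 163, 163, 163, 162, 163, 162, 162, 162, 162]
295 [113, 113, 115, 111, 114, 109, 109, 110, 120, 135, 95, 53, 101, 192, 189, 186, 187, 183, 185, 188]
325 [114, 118, 117, 118, 117, 107, 112, 132, 72, 100, 165, 195, 191, 185, 185, 186, 185, 188, 188, 189]
355 [115, 113, 115, 138, 166, 85, 57, 115, 199, 187, 185, 188, 185, 186, 184, 187, 188, 187, 188, 186]
```

Emit:
{"method": "arm_command", "body": {"deltas": [0, 0.01, -0.006, -0.039, 0.297, -0.11, 91, 0, 0.01, -0.006, -0.039, 0.297, -0.11, 91, 0, 0.01, -0.006, -0.039, 0.297, -0.11, 91, 0, 0.01, -0.006, -0.039, 0.297, -0.11, 91, 0, 0.01, -0.006, -0.039, 0.297, -0.11, 91, 0, 0.01, -0.006, -0.039, 0.297, -0.11, 91, 0, 0.01, -0.006, -0.039, 0.297, -0.11, 91, 0, 0.01, -0.006, -0.039, 0.297, -0.11, 91, 0, 0.01, -0.006, -0.039, 0.297, -0.11, 91]}}

```text
clock: 2.8
position: [0.4668, 0.2018, 0.2001]
ee_rot: [-2.009, -2.414, -0.006]
force: [-0.0, -1.2, -0.8]
width: 0.988
gripper_force: 0.0
```

```bash
python3 -c "
from h import *
grab('wrist','w2')
go((.466,.2715,.2),10.4)"
```

```text
turn [-0.0023  0.0013  0.0002] shift [-0.0012  0.0703 -0.0004] joints [ 0.01  0.37 -0.67  1.87  0.27  0.98 -0.6 ] F [ 0.5  0.7 -0.4] clk 2.85
```

View pics/w2.png

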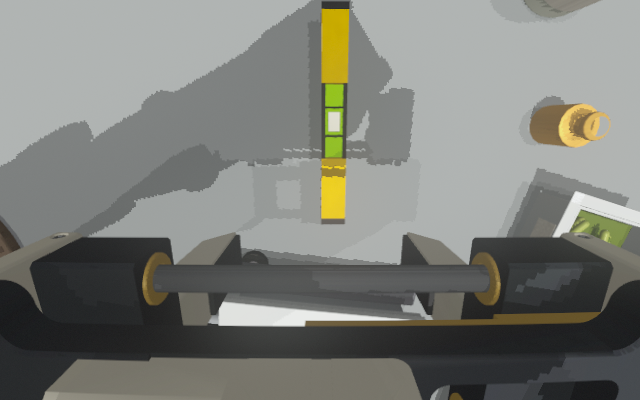

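The level stands upright along the image's vertical, from (336,4) to (333,223), with its bubble at (334,122). I'll compute its centre and yaw.

```bash
python3 - <<'E'
from h import *
c=optics.calibration("wrist"); im=cv2.imread("pics/w2.png")
m=hsv(im,(18,120,90),(34,255,255));m[225:]=0; m[:,:300]=0;m[:,370:]=0
pts=[]
for v in list(range(15,80,8))+list(range(180,218,6)):
    u=np.where(m[v])[0]; pts.append(((u.min()+u.max())/2,v)); 
    if v in(15,71,180,210):print(v,u.min(),u.max())
P=plane(c,pts,.05);a=np.polyfit(P[:,1],P[:,0],1);print("yaw",np.degrees(np.arctan(-a[0])))
l=hsv(im,(36,150,120),(70,255,255));l[225:]=0;ys,xs=np.where(l[:,300:370]);lc=((xs.min()+xs.max())/2+300,(ys.min()+ys.max())/2);print(lc,blobs(l,30)[:4])
ct=optics.calibration("top")
C=plane(c,[lc],.05)[0];print("centre",C,"x on axis",np.polyval(a,C[1]))
print("tri",tri(c,lc,ct,(221.5,252.9)))
go((C[0],C[1],.032),np.degrees(np.arctan(-a[0])))
# rail from top view and w1
q=plane(ct,[(295,207.8),(325,205.8),(355,203.2)],.078);b=np.polyfit(q[:,1],q[:,0],1);print("rail top",q.round(4).tolist(),np.degrees(np.arctan(-b[0])))
E
```

```text
15 321 348
71 321 347
180 321 344
210 321 344
yaw 10.374095507052301
(np.float64(334.0), np.float64(120.0)) [(413, [333.6, 95.1], [325, 84, 19, 23]), (345, [333.2, 146.5], [325, 137, 18, 20]), (222, [333.2, 121.1], [325, 108, 18, 27])]
centre [0.46663531 0.2740687  0.05      ] x on axis 0.46611964911129733
tri (array([0.46709398, 0.27420955, 0.03415666]), np.float64(0.00046181931784479766))
turn [-0.0023  0.0013 -0.0001] shift [-0.0006  0.0729 -0.1684] joints [ 0.01  0.37 -0.67  1.87  0.27  0.98 -0.6 ] F [ 0.5  0.7 -0.4] clk 2.85
rail top [[0.5886, 0.0584, 0.078], [0.5928, -0.0263, 0.078], [0.5987, -0.1112, 0.078]] 3.4064775609630233
```

Emit:
{"method": "arm_command", "body": {"deltas": [-0.002, 0.001, 0, 0, 0.072, 0, 91, -0.002, 0.001, 0, 0, 0.072, 0, 91, -0.002, 0.001, 0, 0, 0.072, -0.04, 80, -0.002, 0.001, 0, 0, 0.072, -0.08, 70, -0.002, 0.001, 0, 0, 0.072, -0.12, 60, -0.002, 0.001, 0, 0, 0.072, -0.15, 50, -0.002, 0.001, 0, 0, 0.072, -0.164, 50, -0.002, 0.001, 0, 0, 0.072, -0.164, 50, -0.002, 0.001, 0, 0, 0.072, -0.164, 50]}}

```text
clock: 3.75
position: [0.4676, 0.2749, 0.0375]
ee_rot: [-2.01, -2.414, -0.004]
force: [0.3, -0.2, -0.7]
width: 0.551
gripper_force: 0.0
```

Emit:
{"method": "arm_command", "body": {"deltas": [0, 0, 0, 0, 0, 0, 20, 0, 0, 0, 0, 0, 0, 15, 0, 0, 0, 0, 0, 0, 15, 0, 0, 0, 0, 0, 0, 15, 0, 0, 0, 0, 0, 0, 15, 0, 0, 0, 0, 0, 0, 15, 0, 0, 0, 0, 0, 0, 15], "force": 25}}

```text
clock: 4.45
position: [0.4666, 0.2752, 0.0368]
ee_rot: [-2.008, -2.415, -0.003]
force: [-2.3, -0.7, 6.9]
width: 0.26
gripper_force: 25.0
```

```bash
python3 - <<'E'
from h import *
grab("wrist","w3");grab("top","t3")
go((.5,-.03,.25),3.2);print(sensors.observe()["position"],sensors.observe()["width"]*91.8)
ct=optics.calibration("top");cs=optics.calibration("side")
E
```

```text
turn [-0.0009  0.0005 -0.0813] shift [ 0.0334 -0.3052  0.2132] joints [-0.24  0.63 -0.54  1.95  0.5   0.69 -0.9 ] F [-1.4 -1.2  6.8] clk 4.55
[0.46661721 0.27522948 0.03682284] 23.655834936624043
```

Emit:
{"method": "arm_command", "body": {"deltas": [0, 0, 0, 0, 0, 0.04, 15, 0, 0, 0, 0, 0, 0.08, 15, 0, 0, 0, 0, 0, 0.13, 15, 0, 0, -0.02, 0.02, -0.04, 0.13, 15, 0, 0, -0.04, 0.03, -0.08, 0.13, 15, 0, 0, -0.06, 0.045, -0.12, 0.13, 15, 0, 0, -0.08, 0.06, -0.165, 0.13, 15, 0, 0, -0.08, 0.07, -0.21, 0.13, 15, 0, 0, -0.08, 0.08, -0.25, 0.13, 15, 0, 0, -0.08, 0.09, -0.28, 0.13, 15, 0, 0, -0.08, 0.098, -0.3, 0.12, 15, 0, 0, -0.08, 0.098, -0.3, 0.11, 15, 0, 0, -0.08, 0.098, -0.3, 0.11, 15, 0, 0, -0.08, 0.098, -0.3, 0.11, 15]}}

```text
clock: 5.95
position: [0.5639, -0.0229, 0.1457]
ee_rot: [-2.151, -2.286, -0.002]
force: [0.6, 0.7, -2.8]
width: 0.259
gripper_force: 25.0
```

```bash
python3 - <<'E'
from h import *
c,im=grab("wrist","w4");ct,it=grab("top","t4")
np.save("c4.npy",c,allow_pickle=True)
go((.5807,-.0235,.12),3.2);s=sensors.observe();print(s["position"],s["force"])
g=cv2.cvtColor(im,cv2.COLOR_BGR2GRAY);o=im[:240,200:520];o=cv2.resize(o,None,fx=2.4,fy=2.4,interpolation=cv2.INTER_CUBIC);cv2.imwrite("pics/c4.png",o)
E
```

```text
turn [-0.0015  0.0004 -0.003 ] shift [ 0.0163 -0.0005 -0.0265] joints [ 0.35  0.51 -0.56  1.8   0.33  0.92 -0.29] F [ 0.9  0.8 -3.3] clk 6.05
[ 0.56444151 -0.02297381  0.14648178] [ 0.91830836  0.82400018 -3.26678043]
```

View pics/c4.png

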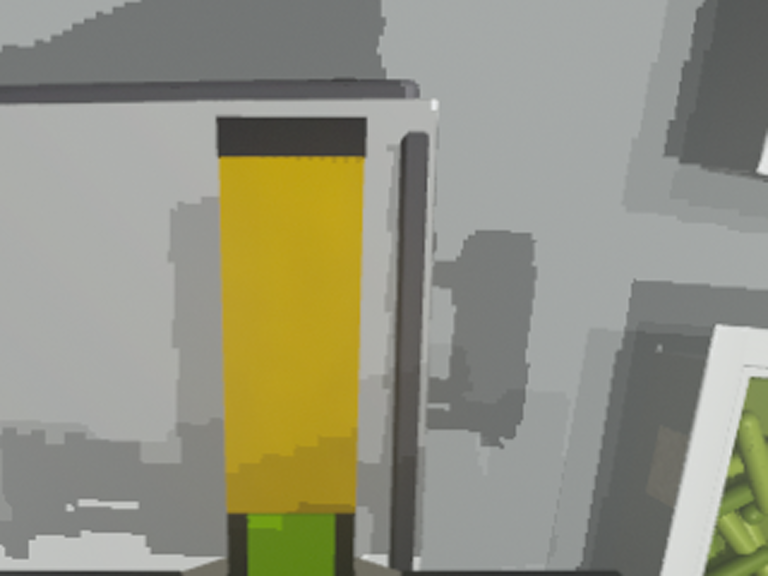

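The crop shows the level held parallel to the rail. The rail's inner edge runs from crop (401,140) to (391,560), and the level's right edge is about x=360.

```bash
python3 - <<'E'
from h import *
c=np.load("c4.npy",allow_pickle=True).item(); im=cv2.imread("pics/w4.png");g=cv2.GaussianBlur(cv2.cvtColor(im,cv2.COLOR_BGR2GRAY),(3,3),0).astype(float)
E=[];L=[];m=hsv(im,(18,120,60),(34,255,255))
for v in range(64,228,6):
    uc=200+(401-(v*2.4-140)*10/420)/2.4; a=int(uc)-7; r=np.diff(g[v,a:a+14]); k=r.argmin(); E.append((a+k+.5,v))
    u=np.where(m[v,280:360])[0]
    if 70<v<208: L.append((280+(u.min()+u.max())/2,v))
def fit(P,n):
    b=np.polyfit(P[:,1],P[:,0],1);r=P[:,0]-np.polyval(b,P[:,1]);k=abs(r)<.002;b=np.polyfit(P[k,1],P[k,0],1);print(n,"yaw",np.degrees(np.arctan(-b[0])).round(2),"x at -.0235",np.polyval(b,-.0235).round(4),"x at .06",np.polyval(b,.06).round(4),"rms",r[k].std().round(5),k.sum());return b
fit(plane(c,E,.078),"rail");fit(plane(c,L,.1595),"level")
ct=optics.calibration("top");t=cv2.imread("pics/t4.png");l=hsv(t,(18,120,90),(32,255,255));print(blobs(l)[:4])
# pan +y end/rail end
e=plane(c,[(200+415/2.4,133/2.4)],.088);print("rail +y end",e)
E
```

```text
rail yaw 3.95 x at -.0235 0.5936 x at .06 0.5878 rms 0.0002 28
level yaw 3.36 x at -.0235 0.5638 x at .06 0.5589 rms 7e-05 22
[(148, [298.1, 214.8], [290, 210, 19, 10]), (78, [210.3, 173.2], [203, 167, 13, 13])]
rail +y end [[0.58838863 0.08827622 0.088     ]]
```

Emit:
{"method": "arm_command", "body": {"deltas": [-0.001, 0, 0.006, 0.005, 0.001, 0, 15, -0.001, 0, 0.006, 0.01, 0.001, -0.01, 15, -0.001, 0, 0.006, 0.013, 0.001, -0.02, 15, -0.001, 0, 0.006, 0.015, 0.001, -0.027, 15, -0.001, 0, 0.006, 0.015, 0.001, -0.027, 15, -0.001, 0, 0.006, 0.015, 0.001, -0.027, 15, -0.001, 0, 0.006, 0.015, 0.001, -0.027, 15]}}

```text
clock: 6.75
position: [0.5796, -0.0238, 0.1194]
ee_rot: [2.145, 2.295, 0.001]
force: [-0.5, -0.4, -3.4]
width: 0.258
gripper_force: 25.0
```

Emit:
{"method": "arm_command", "body": {"deltas": [0, 0, 0, 0.001, 0, 0, 15, 0, 0, 0, 0.0015, 0, 0, 15, 0, 0, 0, 0.002, 0, 0, 15, 0, 0, 0, 0.002, 0, 0, 15, 0, 0, 0, 0.002, 0, 0, 15]}}

```text
clock: 7.25
position: [0.5814, -0.0239, 0.1193]
ee_rot: [2.145, 2.295, 0.0]
force: [-0.3, -0.6, -2.2]
width: 0.263
gripper_force: 25.0
```

```bash
python3 - <<'E'
from h import *
c,im=grab("wrist","w5")
np.save("c5.npy",c,allow_pickle=True)
go((.5807,-.0235,.1148),3.95);s=sensors.observe();print(s["position"],s["force"],s["ft_torque"])
g=cv2.GaussianBlur(cv2.cvtColor(im,cv2.COLOR_BGR2GRAY),(3,3),0).astype(float);m=hsv(im,(18,120,60),(34,255,255));
for v in(90,150,200):
  u=np.where(m[v,280:420])[0]+280;print(v,u.min(),u.max(),g[v,u.max():u.max()+25].astype(int).tolist())
E
```

```text
turn [0.0001 0.0002 0.001 ] shift [-0.0007  0.0004 -0.0045] joints [ 0.33  0.56 -0.54  1.79  0.36  0.89 -0.31] F [-0.9 -0.2 -1.9] clk 7.3
[ 0.58142322 -0.02389813  0.11927901] [-0.90100237 -0.22402277 -1.92265562] [0.04429138 0.09463364 0.0968461 ]
90 292 350 [140, 116, 96, 94, 117, 154, 174, 176, 168, 148, 129, 121, 120, 120, 120, 120, 120, 120, 120, 120, 120, 120, 120, 120, 120]
150 293 349 [127, 106, 94, 106, 142, 169, 174, 171, 157, 133, 116, 111, 111, 111, 111, 111, 111, 111, 111, 119, 139, 154, 156, 157, 156]
200 294 348 [106, 82, 75, 87, 111, 128, 131, 129, 129, 134, 139, 141, 141, 140, 141, 141, 141, 142, 142, 141, 141, 141, 143, 149, 154]
```

Emit:
{"method": "arm_command", "body": {"deltas": [0, 0, 0, 0.0005, 0, -0.001, 15, 0, 0, 0, 0.001, 0, -0.002, 15, 0, 0, 0, 0.001, 0, -0.002, 15, 0, 0, 0, 0.001, 0, -0.002, 15, 0, 0, 0, 0.001, 0, -0.002, 15]}}

```text
clock: 7.8
position: [0.5818, -0.0239, 0.1169]
ee_rot: [-2.145, -2.295, 0.001]
force: [-5.3, -0.7, -3.6]
width: 0.261
gripper_force: 25.0
```

Emit:
{"method": "arm_command", "body": {"deltas": [0, 0, 0, 0.0005, 0, 0, 15, 0, 0, 0, 0.001, 0, 0, 15, 0, 0, 0, 0.001, 0, 0, 15, 0, 0, 0, 0.001, 0, 0, 15]}}

```text
clock: 8.2
position: [0.5819, -0.0239, 0.1169]
ee_rot: [-2.144, -2.294, 0.004]
force: [-9.1, 0.9, -0.2]
width: 0.257
gripper_force: 25.0
```

Emit:
{"method": "arm_command", "body": {"deltas": [0, 0, 0, -0.0012, 0, 0, 15, 0, 0, 0, -0.0012, 0, -0.001, 15, 0, 0, 0, -0.0012, 0, -0.002, 15, 0, 0, 0, -0.0012, 0, -0.002, 15, 0, 0, 0, -0.0012, 0, -0.002, 15]}}

```text
clock: 8.7
position: [0.5817, -0.0239, 0.1151]
ee_rot: [-2.145, -2.295, 0.001]
force: [-5.9, 0.1, -1.0]
width: 0.262
gripper_force: 25.0
```

Emit:
{"method": "arm_command", "body": {"deltas": [0, 0, 0, -0.0005, 0, -0.0005, 15, 0, 0, 0, -0.0005, 0, -0.001, 15, 0, 0, 0, -0.0005, 0, -0.0015, 15, 0, 0, 0, -0.0005, 0, -0.0015, 15], "force": 15}}

```text
clock: 9.1
position: [0.5817, -0.0242, 0.114]
ee_rot: [2.146, 2.294, -0.0]
force: [-6.0, -1.4, 1.7]
width: 0.259
gripper_force: 15.0
```

Emit:
{"method": "arm_command", "body": {"deltas": [0, 0, 0, 0, 0, -0.0005, 15, 0, 0, 0, 0, 0, -0.001, 15, 0, 0, 0, 0, 0, -0.0015, 15, 0, 0, 0, 0, 0, -0.0015, 15]}}

```text
clock: 9.5
position: [0.5817, -0.0243, 0.1134]
ee_rot: [2.145, 2.293, -0.001]
force: [-8.9, -2.4, 11.5]
width: 0.262
gripper_force: 15.0
```

Emit:
{"method": "arm_command", "body": {"deltas": [0, 0, 0, -0.0008, 0, 0.0005, 15, 0, 0, 0, -0.0008, 0, 0.0005, 15, 0, 0, 0, -0.0008, 0, 0.0005, 15], "force": 4}}

```text
clock: 9.8
position: [0.5817, -0.0242, 0.1134]
ee_rot: [2.145, 2.293, 0.001]
force: [-4.3, -2.3, 5.9]
width: 0.261
gripper_force: 4.0
```

Emit:
{"method": "arm_command", "body": {"deltas": [0, 0, 0, 0, 0, 0, 27, 0, 0, 0, 0, 0, 0, 30, 0, 0, 0, 0, 0, 0, 34, 0, 0, 0, 0, 0, 0, 38, 0, 0, 0, 0, 0, 0, 42, 0, 0, 0, 0, 0, 0.02, 50, 0, 0, 0, 0, 0, 0.05, 50, 0, 0, 0, 0, 0, 0.1, 60, 0, 0, 0, 0, 0, 0.13, 60, 0, 0, 0, 0, -0.04, 0.13, 60, 0, 0, 0, 0, -0.09, 0.13, 60, 0, 0, 0, 0, -0.12, 0.13, 60, 0, 0, 0, 0, -0.12, 0.13, 60, 0, 0, 0, 0, -0.12, 0.13, 60]}}

```text
clock: 11.2
position: [0.5809, -0.1444, 0.2426]
ee_rot: [-2.147, -2.293, -0.001]
force: [-0.4, 0.9, -0.3]
width: 0.657
gripper_force: 0.0
```

```bash
python3 - <<'E'
from h import *
c,im=grab("wrist","w6")
np.save("c6.npy",c,allow_pickle=True)
go((.5112,-.2041,.15),3.95);s=sensors.observe();print(s["position"],s["force"])
o=im[40:240,180:500];o=cv2.resize(o,None,fx=2.4,fy=2.4,interpolation=cv2.INTER_CUBIC);cv2.imwrite("pics/c6.png",o)
E
```

```text
turn [-0.0005  0.0003  0.0007] shift [-0.0699 -0.0611 -0.0927] joints [ 0.54  0.46 -0.56  1.61  0.26  1.15 -0.01] F [-0.1  0.4 -0.6] clk 11.25
[ 0.581082   -0.14295467  0.24273752] [-0.08882987  0.38296365 -0.55142445]
```

View pics/c6.png

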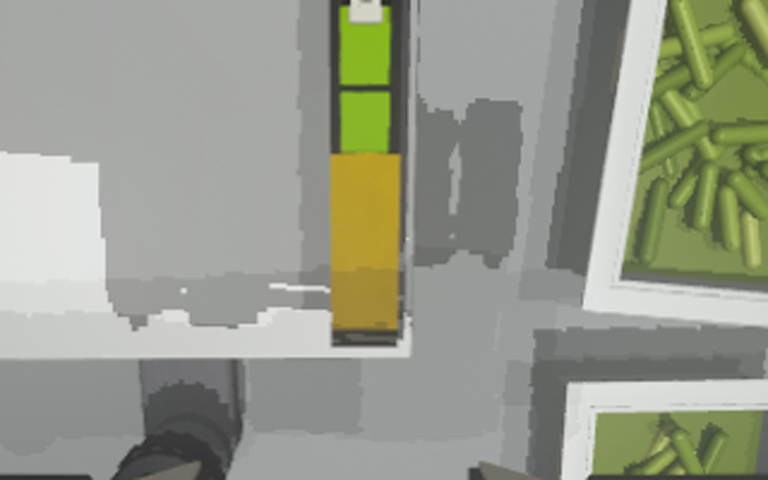

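The crop shows the level along the rail. The bubble is displaced towards +y, at the crop's top (365,8). I'll measure the bubble and flushness on the full picture.

```bash
cat >> h.py <<'E'
def bubble(c,im,u0,u1,v1=240,ztop=.1275,show=True):
    "bubble offset along level +y (mm) from the window's yellow ends, level yaw and axis x at y=-.0235"
    sub=np.zeros(im.shape[:2],np.uint8);sub[:v1,u0:u1]=255
    y=hsv(im,(18,120,60),(32,255,255))&sub; l=hsv(im,(36,120,80),(75,255,255))&sub
    P=[];
    for v in range(0,v1):
        u=np.where(y[v])[0]
        if len(u)>15: P.append(((u.min()+u.max())/2,v))
    W=plane(c,P,ztop);b=np.polyfit(W[:,1],W[:,0],1);k=abs(W[:,0]-np.polyval(b,W[:,1]))<.0015;b=np.polyfit(W[k,1],W[k,0],1)
    ys,xs=np.where(l);ax=np.polyfit([p[1] for p in P],[p[0] for p in P],1)
    g=[]
    for v in range(ys.min(),ys.max()+1):
        uc=int(round(np.polyval(ax,v)));r=im[v,uc-2:uc+3].mean(0);g.append((v,*r))
    g=np.array(g);br=g[:,1] # blue: lime low, white high
    t=br>110; vs=g[t,0]; bm=None
    if len(vs):
        vm=(vs.min()+vs.max())/2; e=plane(c,[(np.polyval(ax,v),v) for v in(ys.min()-.5,ys.max()+.5,vs.min()-.5,vs.max()+.5)],ztop-.002)[:,1]
        print("window y",e[:2].round(4),"bubble",e[2:].round(4),"offset mm",((e[2:].mean()-e[:2].mean())*1e3).round(2))
    print("yaw",np.degrees(np.arctan(-b[0])).round(2),"x@-.0235",np.polyval(b,-.0235).round(4))
    return g
E
python3 - <<'E'
from h import *
c=np.load("c6.npy",allow_pickle=True).item();im=cv2.imread("pics/w6.png")
g=bubble(c,im,290,380,200);print([(int(r[0]),int(r[1]),int(r[2])) for r in g])
m=hsv(im,(18,120,60),(32,255,255))
gg=cv2.cvtColor(im,cv2.COLOR_BGR2GRAY)
for v in (5,110,140,170): u=np.where(m[v,290:380])[0]+290;print(v,u.min() if len(u) else 0,u.max() if len(u) else 0, gg[v,340:362].tolist())
E
```

```text
window y [ 0.0065 -0.0589] bubble [-0.0011 -0.0194] offset mm 15.91
yaw 4.11 x@-.0235 0.5815
[(13, 0, 182), (14, 1, 182), (15, 1, 182), (16, 2, 182), (17, 1, 181), (18, 4, 182), (19, 4, 182), (20, 3, 182), (21, 4, 181), (22, 3, 181), (23, 7, 182), (24, 164, 195), (25, 193, 206), (26, 196, 209), (27, 196, 209), (28, 196, 209), (29, 196, 209), (30, 195, 209), (31, 196, 209), (32, 196, 209), (33, 196, 210), (34, 195, 209), (35, 195, 209), (36, 195, 209), (37, 195, 209), (38, 196, 209), (39, 187, 200), (40, 140, 151), (41, 179, 192), (42, 196, 209), (43, 195, 209), (44, 195, 209), (45, 195, 209), (46, 195, 209), (47, 196, 210), (48, 185, 199), (49, 136, 168), (50, 54, 169), (51, 26, 182), (52, 29, 182), (53, 29, 181), (54, 28, 182), (55, 30, 182), (56, 30, 182), (57, 30, 181), (58, 31, 182), (59, 30, 181), (60, 31, 182), (61, 32, 182), (62, 33, 181), (63, 33, 181), (64, 34, 182), (65, 35, 181), (66, 33, 182), (67, 33, 182), (68, 34, 181), (69, 35, 182), (70, 35, 181), (71, 35, 182), (72, 36, 182), (73, 35, 181), (74, 38, 175), (75, 49, 113), (76, 52, 59), (77, 51, 73), (78, 42, 135), (79, 38, 179), (80, 38, 181), (81, 39, 181), (82, 40, 181), (83, 38, 181), (84, 37, 181), (85, 38, 181), (86, 38, 181), (87, 38, 181), (88, 39, 181), (89, 39, 181), (90, 38, 180), (91, 40, 181), (92, 39, 181), (93, 40, 181), (94, 40, 180), (95, 41, 180), (96, 40, 180), (97, 39, 180), (98, 40, 180), (99, 40, 180), (100, 40, 180), (101, 41, 180), (102, 41, 171)]
5 317 347 [145, 145, 147, 146, 147, 147, 146, 147, 101, 80, 79, 99, 170, 170, 162, 145, 164, 164, 164, 164, 164, 164]
110 318 346 [152, 152, 152, 152, 152, 151, 127, 96, 91, 112, 156, 170, 150, 125, 118, 119, 119, 119, 118, 119, 119, 119]
140 318 345 [150, 150, 150, 150, 150, 141, 114, 92, 88, 163, 175, 166, 141, 119, 119, 119, 119, 119, 119, 119, 119, 119]
170 319 345 [135, 136, 136, 135, 136, 118, 89, 80, 150, 152, 128, 134, 148, 154, 154, 155, 155, 154, 154, 154, 154, 155]
```

Emit:
{"method": "arm_command", "body": {"deltas": [0, 0, 0.9, -0.07, -0.061, -0.04, 60, 0, 0, 0.9, -0.07, -0.061, -0.04, 60, 0, 0, 0.9, -0.07, -0.061, -0.04, 60, 0, 0, 0.9, -0.07, -0.061, -0.04, 60, 0, 0, 0.9, -0.07, -0.061, -0.04, 60, 0, 0, 0.9, -0.07, -0.061, -0.04, 60, 0, 0, 0.9, -0.07, -0.061, -0.04, 60, 0, 0, 0.9, -0.07, -0.061, -0.04, 60, 0, 0, 0.9, -0.07, -0.061, -0.04, 60, 0, 0, 0.9, -0.07, -0.061, -0.04, 60, 0, 0, 0.9, -0.07, -0.061, -0.04, 60]}}

```text
clock: 12.35
position: [0.5114, -0.2032, 0.2029]
ee_rot: [0.136, 3.138, 0.002]
force: [-1.5, -1.1, 0.0]
width: 0.652
gripper_force: 0.0
```

```bash
python3 - <<'E'
from h import *
c,im=grab("wrist","w7");np.save("c7.npy",c,allow_pickle=True)
go((.5112,-.2041,.1),119);print(sensors.observe()["position"])
E
```

```text
turn [-8.000e-04  1.000e-04  3.791e-01] shift [-0.0002 -0.0007 -0.1029] joints [ 0.91  0.51 -0.89  1.76  0.44  1.09  1.35] F [ 0.1  0.5 -0.3] clk 12.4
[ 0.51140749 -0.2034278   0.20290284]
```

View pics/w7.png

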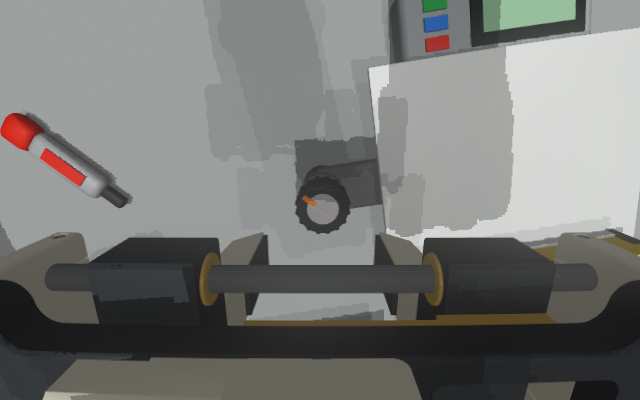

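The knob's cap is at (323,208) with its orange mark to the upper left. I'll locate its centre on the plane of its measured top.

```bash
python3 - <<'E'
from h import *
c=np.load("c7.npy",allow_pickle=True).item()
print(plane(c,[(323,208),(322.5,207)],.1045), tri(c,(323,208),optics.calibration("top"),(390.3,233)))
E
```

```text
[[ 0.51037089 -0.20073053  0.1045    ]
 [ 0.50948645 -0.20106657  0.1045    ]] (array([ 0.50915624, -0.20195884,  0.11147738]), np.float64(0.0031360963300088116))
```

Emit:
{"method": "arm_command", "body": {"deltas": [0, 0, 0.38, -0.001, 0.0015, 0, 60, 0, 0, 0.38, -0.001, 0.0015, 0, 60, 0, 0, 0.38, -0.001, 0.0015, -0.02, 60, 0, 0, 0.38, -0.001, 0.0015, -0.05, 60, 0, 0, 0.38, -0.001, 0.0015, -0.08, 60, 0, 0, 0.38, -0.001, 0.0015, -0.095, 60, 0, 0, 0.38, -0.001, 0.0015, -0.103, 60, 0, 0, 0.38, -0.001, 0.0015, -0.103, 60, 0, 0, 0.38, -0.001, 0.0015, -0.103, 60]}}

```text
clock: 13.3
position: [0.5108, -0.2031, 0.1009]
ee_rot: [-0.787, 3.04, -0.001]
force: [0.4, 0.2, 0.8]
width: 0.654
gripper_force: 0.0
```

Emit:
{"method": "arm_command", "body": {"deltas": [0, 0, 0, 0, 0, 0, 50, 0, 0, 0, 0, 0, 0, 45, 0, 0, 0, 0, 0, 0, 40, 0, 0, 0, 0, 0, 0, 40, 0, 0, 0, 0, 0, 0, 40], "force": 15}}

```text
clock: 13.8
position: [0.51, -0.2025, 0.1005]
ee_rot: [-0.789, 3.041, 0.001]
force: [-2.8, 1.7, 5.3]
width: 0.478
gripper_force: 15.0
```

Emit:
{"method": "arm_command", "body": {"deltas": [0, 0, -0.08, 0, 0, 0, 40, 0, 0, -0.16, 0, 0, 0, 40, 0, 0, -0.25, 0, 0, 0, 40, 0, 0, -0.34, 0, 0, 0, 40, 0, 0, -0.43, 0, 0, 0, 40, 0, 0, -0.52, 0, 0, 0, 40, 0, 0, -0.61, 0, 0, 0, 40, 0, 0, -0.7, 0, 0, 0, 40, 0, 0, -0.79, 0, 0, 0, 40, 0, 0, -0.85, 0, 0, 0, 40]}}

```text
clock: 14.8
position: [0.5102, -0.2012, 0.1005]
ee_rot: [-1.269, -2.874, -0.003]
force: [-1.9, 6.8, 5.7]
width: 0.472
gripper_force: 15.0
```

Emit:
{"method": "arm_command", "body": {"deltas": [0, 0, -0.08, 0, 0, 0, 40, 0, 0, -0.16, 0, 0, 0, 40, 0, 0, -0.25, 0, 0, 0, 40, 0, 0, -0.34, 0, 0, 0, 40, 0, 0, -0.43, 0, 0, 0, 40, 0, 0, -0.52, 0, 0, 0, 40, 0, 0, -0.61, 0, 0, 0, 40, 0, 0, -0.7, 0, 0, 0, 40, 0, 0, -0.79, 0, 0, 0, 40, 0, 0, -0.85, 0, 0, 0, 40]}}

```text
clock: 15.8
position: [0.5115, -0.2011, 0.1005]
ee_rot: [-2.775, -1.472, -0.005]
force: [2.7, 6.2, 0.1]
width: 0.473
gripper_force: 15.0
```

```bash
python3 - <<'E'
from h import *
s=sensors.observe();print(s["joints"].round(2),s["force"].round(1),s["ft_torque"].round(2),s["position"].round(4),s["clock"])
E
```

```text
[ 0.48  0.5  -0.27  1.9   0.18  0.76 -0.49] [2.7 6.2 0.1] [ 1.17 -0.61  0.12] [ 0.5115 -0.2011  0.1005] 15.8
```

Emit:
{"method": "arm_command", "body": {"deltas": [0, 0, -0.08, 0.0003, 0.001, 0, 40, 0, 0, -0.16, 0.0003, 0.001, 0, 40, 0, 0, -0.25, 0.0003, 0.001, 0, 40, 0, 0, -0.34, 0.0003, 0.001, 0, 40, 0, 0, -0.43, 0.0003, 0.001, 0, 40, 0, 0, -0.52, 0.0003, 0.001, 0, 40, 0, 0, -0.61, 0.0003, 0.001, 0, 40, 0, 0, -0.7, 0.0003, 0.001, 0, 40, 0, 0, -0.79, 0.0003, 0.001, 0, 40, 0, 0, -0.85, 0.0003, 0.001, 0, 40, 0, 0, -0.85, 0.0003, 0.001, 0, 40, 0, 0, -0.85, 0.0003, 0.001, 0, 40]}}

```text
clock: 17.0
position: [0.5119, -0.2023, 0.1005]
ee_rot: [3.092, -0.552, 0.004]
force: [5.5, 0.5, 1.2]
width: 0.474
gripper_force: 15.0
```

```bash
python3 - <<'E'
from h import *
s=sensors.observe();print(s["joints"].round(2),s["force"].round(1),s["ft_torque"].round(2),s["position"].round(4),s["clock"])
c,t=grab("top","t8")
o=cv2.resize(t[195:245,270:410],None,fx=5,fy=5,interpolation=cv2.INTER_CUBIC);cv2.imwrite("pics/c8.png",o)
m=hsv(t,(36,120,90),(75,255,255));print([b for b in blobs(m[:250],3) if 270<b[1][0]<400])
for u in range(300,340): print(u,t[205:211,u].mean(1).astype(int).tolist(),end=";")
E
```

```text
[ 0.22  0.48  0.08  1.92 -0.06  0.74 -1.59] [5.5 0.5 1.2] [-0.23 -1.05 -0.11] [ 0.5119 -0.2023  0.1005] 17.0
[(117, [325.1, 207.5], [313, 204, 25, 8]), (109, [323.0, 158.9], [309, 141, 25, 27]), (49, [381.0, 151.9], [375, 145, 12, 15]), (34, [337.7, 150.7], [333, 146, 12, 9]), (30, [330.9, 142.9], [328, 138, 7, 11]), (24, [394.1, 160.2], [391, 157, 8, 7]), (13, [391.5, 154.0], [388, 153, 7, 3]), (12, [336.8, 156.3], [333, 156, 9, 2]), (11, [313.3, 158.8], [312, 156, 3, 6]), (10, [316.6, 155.6], [315, 153, 4, 6]), (6, [279.8, 147.3], [279, 145, 2, 5]), (5, [395.0, 141.6], [393, 141, 5, 2]), (5, [339.0, 163.0], [337, 163, 5, 1]), (4, [386.8, 148.2], [386, 147, 2, 3]), (4, [381.5, 166.0], [380, 166, 4, 1]), (4, [340.5, 167.0], [339, 167, 4, 1]), (4, [336.8, 159.5], [336, 159, 3, 2]), (3, [345.0, 167.0], [344, 167, 3, 1])]
300 [209, 136, 147, 148, 148, 148];301 [177, 146, 148, 145, 148, 151];302 [169, 147, 152, 149, 148, 149];303 [152, 152, 148, 150, 149, 147];304 [148, 148, 149, 150, 150, 150];305 [170, 145, 147, 145, 151, 149];306 [175, 146, 148, 150, 145, 147];307 [148, 147, 147, 147,
[... 398 characters left out ...]
58, 155, 150, 154, 153];320 [56, 93, 85, 80, 86, 86];321 [77, 121, 96, 101, 124, 113];322 [98, 180, 201, 202, 193, 135];323 [101, 191, 215, 214, 201, 120];324 [106, 193, 210, 212, 192, 110];325 [115, 190, 209, 211, 193, 103];326 [113, 192, 207, 211, 196, 103];327 [149, 219, 217, 214, 204, 122];328 [162, 167, 152, 172, 193, 129];329 [89, 88, 112, 138, 165, 136];330 [103, 99, 83, 76, 91, 85];331 [150, 144, 131, 126, 128, 99];332 [159, 151, 146, 154, 144, 82];333 [156, 150, 148, 154, 135, 55];334 [153, 144, 147, 151, 136, 42];335 [156, 150, 151, 147, 136, 46];336 [156, 148, 153, 157, 136, 40];337 [123, 105, 106, 113, 95, 35];338 [147, 133, 135, 140, 143, 119];339 [151, 155, 155, 155, 156, 134];
```

The top crop numbers put the bubble (centre u≈324.9) between the lines at 320.3 and 330.0, so it is within about a millimetre. I'll release the knob and check from close by with the wrist camera.

Emit:
{"method": "arm_command", "body": {"deltas": [0, 0, 0, 0, 0, 0, 48, 0, 0, 0, 0, 0, 0, 60, 0, 0, 0, 0, 0, 0, 60, 0, 0, 0, 0, 0, 0.03, 60, 0, 0, 0, 0, 0, 0.07, 60, 0, 0, 0.05, 0, 0, 0.11, 60, 0, 0, 0.1, 0, 0.04, 0.11, 60, 0, 0, 0.19, 0, 0.09, 0.11, 60, 0, 0, 0.27, -0.015, 0.135, 0.11, 60, 0, 0, 0.27, -0.015, 0.177, 0.11, 60, 0, 0, 0.27, -0.015, 0.177, 0.11, 60, 0, 0, 0.27, -0.015, 0.177, 0.11, 60, 0, 0, 0.27, -0.015, 0.177, 0.11, 60]}}

```text
clock: 18.35
position: [0.4951, -0.0266, 0.2096]
ee_rot: [3.139, 0.104, -0.001]
force: [0.7, 0.0, -0.3]
width: 0.656
gripper_force: 0.0
```

```bash
python3 - <<'E'
from h import *
c,im=grab("wrist","w9");np.save("c9.npy",c,allow_pickle=True)
go((.497,-.025,.2),-86);s=sensors.observe();print(s["position"].round(4))
E
```

```text
turn [ 0.0007 -0.0003  0.0029] shift [ 0.0018  0.0019 -0.0096] joints [-0.    0.27 -0.06  1.92  0.02  0.95 -1.58] F [-0.1  0.1 -0.5] clk 18.4
[ 0.4952 -0.0269  0.2096]
```

View pics/w9.png

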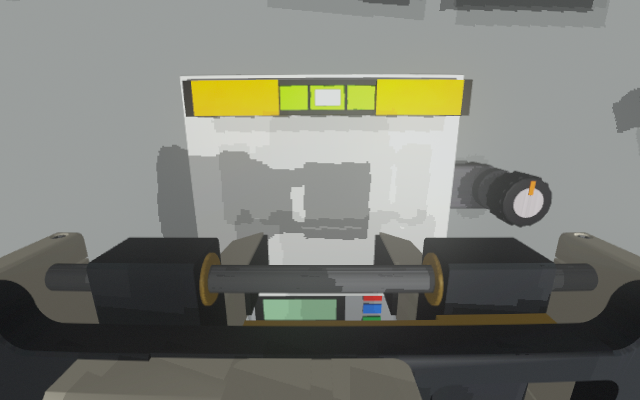

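The wrist view shows the level at v 80–115, u 185–470, with the bubble between the lines at about u=327. I'll measure that row and the level's flushness.

```bash
cat >> h.py <<'E'
def bub2(c,im,v):
    "level lying horizontal in picture, vial row v: bubble offset (mm, +y) from the black lines' and window's middle"
    b=im[v-3:v+4].mean(0); g=b.mean(1); w=np.where(b[270:390,0]>110)[0]+270
    e=lambda a,i,lv:(i+(lv-a[i])/(a[i+1]-a[i]))
    B=b[:,0]; L=e(B,w[0]-1,100); R=e(B,w[-1],100)
    G=b[:,1]; l1=w[0]-12+np.argmin(G[w[0]-12:w[0]-1]); l2=w[-1]+2+np.argmin(G[w[-1]+2:w[-1]+13])
    y=plane(c,[(L,v),(R,v),(l1,v),(l2,v)],.1255); p=y[:,1]
    print("px",L,R,l1,l2,"bubble len",((p[0]-p[1])*1e3).round(1),"line gap",((p[2]-p[3])*1e3).round(1),"offset +y mm",((p[:2].mean()-p[2:].mean())*1e3).round(2))
E
python3 - <<'E'
from h import *
c=np.load("c9.npy",allow_pickle=True).item();im=cv2.imread("pics/w9.png");bub2(c,im,97)
print(im[97,305:350,1].tolist())
m=hsv(im,(18,120,60),(34,255,255));m[130:]=0
P=[]
g=cv2.cvtColor(im,cv2.COLOR_BGR2GRAY)
for u in list(range(197,275,6))+list(range(382,460,6)):
    v=np.where(m[:,u])[0];P.append((u,(v.min()+v.max())/2))
W=plane(c,P,.1275);b=np.polyfit(W[:,1],W[:,0],1);print("level yaw",np.degrees(np.arctan(-b[0])),np.polyval(b,-.0235),"y ends",plane(c,[(185,98),(470,97)],.1275)[:,1],"deck",)
for u in(200,260,320,400,450): print(u,g[68:92,u].tolist())
c6=np.load("c6.npy",allow_pickle=True).item()
E
```

```text
px 313.6559405940594 340.7717041800643 309 346 bubble len 19.0 line gap 25.9 offset +y mm 0.2
[221, 221, 190, 109, 92, 165, 210, 221, 221, 209, 210, 221, 221, 221, 222, 221, 220, 221, 221, 221, 221, 221, 221, 221, 221, 221, 221, 221, 221, 221, 221, 221, 221, 221, 221, 213, 217, 221, 221, 183, 119, 98, 189, 218, 221]
level yaw 4.113425517541034 0.5817706839617155 y ends [ 0.07432951 -0.12463645] deck
200 [157, 157, 157, 157, 157, 157, 151, 171, 208, 217, 192, 122, 165, 182, 183, 183, 184, 184, 185, 185, 185, 185, 184, 184]
260 [157, 158, 158, 158, 158, 158, 154, 211, 218, 219, 115, 139, 184, 185, 185, 184, 184, 185, 185, 186, 186, 186, 187, 187]
320 [157, 157, 158, 157, 157, 159, 186, 220, 217, 181, 109, 111, 97, 98, 98, 97, 95, 137, 190, 194, 193, 204, 220, 220]
400 [159, 159, 159, 159, 159, 159, 198, 217, 220, 177, 130, 177, 194, 194, 194, 195, 195, 195, 195, 194, 195, 196, 196, 196]
450 [158, 158, 158, 159, 159, 156, 170, 217, 220, 204, 134, 162, 188, 189, 189, 188, 189, 190, 190, 190, 191, 190, 190, 190]
```

The bubble is 0.2 mm off centre, and the level's yaw (4.1°) and position match the rail. Next I'll press on the solid tops either side of the vial with opened fingers.

Emit:
{"method": "arm_command", "body": {"deltas": [0, 0, 0.003, 0.03, 0.001, 0, 85, 0, 0, 0.003, 0.06, 0.002, 0, 85, 0, 0, 0.003, 0.0865, 0.002, 0, 85, 0, 0, 0.003, 0.0865, 0.002, -0.02, 85, 0, 0, 0.003, 0.0865, 0.002, -0.045, 85, 0, 0, 0.003, 0.0865, 0.002, -0.052, 85, 0, 0, 0.003, 0.0865, 0.002, -0.054, 85, 0, 0, 0.003, 0.0865, 0.002, -0.054, 85, 0, 0, 0.003, 0.0865, 0.002, -0.054, 85]}}

```text
clock: 19.3
position: [0.5825, -0.0236, 0.1569]
ee_rot: [3.139, 0.112, 0.003]
force: [0.9, -0.2, 0.5]
width: 0.926
gripper_force: 0.0
```

```bash
python3 - <<'E'
from h import *
go((.5817,-.0252,.1465),-85.9);s=sensors.observe();print(s["position"].round(4),s["width"]*91.8,s["ft_torque"].round(2))
c,im=grab("wrist","w10");ct,t=grab("top","t10");cs,sd=grab("side","s10")
o=np.zeros((560,780,3),np.uint8);a=cv2.resize(sd[120:260,290:420],None,fx=4,fy=4,interpolation=cv2.INTER_CUBIC);o[:560,:520]=a
b=cv2.resize(t[170:250,270:400],None,fx=2,fy=2);o[:160,520:780]=b;d=cv2.resize(im[200:400,190:450],None,fx=1,fy=1);o[170:370,520:780]=d
cv2.imwrite("pics/c10.png",o)
E
```

```text
turn [ 0.0003  0.0011 -0.    ] shift [-0.0008 -0.0016 -0.0104] joints [-0.01  0.46 -0.05  1.78  0.03  0.9  -1.58] F [ 0.9 -0.2  0.5] clk 19.3
[ 0.5825 -0.0236  0.1569] 84.96944769216199 [0.02 0.01 0.04]
```

View pics/c10.png

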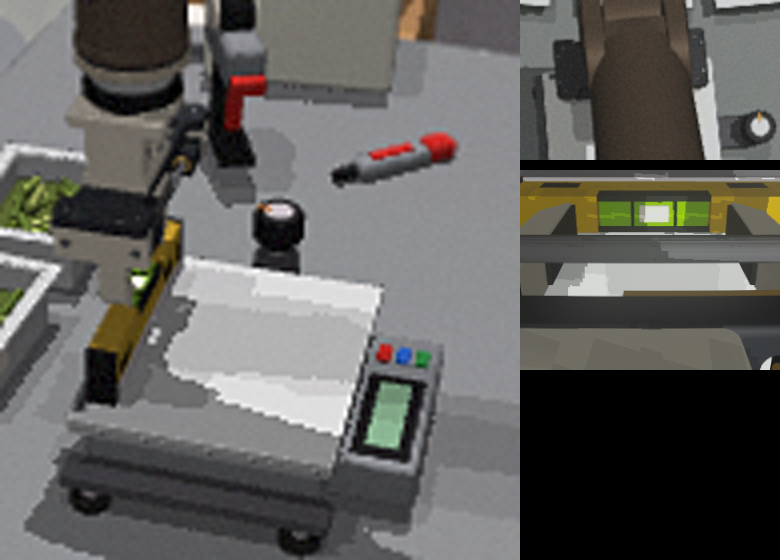

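The wrist inset shows the vial above the rod, with the bubble (641–670) between the lines (633, 677). The side view shows the open fingers over the solid parts of the level. I'll descend slowly.

Emit:
{"method": "arm_command", "body": {"deltas": [0, 0.001, 0, -0.0008, -0.0016, -0.003, 85, 0, 0.001, 0, -0.0008, -0.0016, -0.006, 85, 0, 0.001, 0, -0.0008, -0.0016, -0.008, 85, 0, 0.001, 0, -0.0008, -0.0016, -0.009, 85, 0, 0.001, 0, -0.0008, -0.0016, -0.009, 85, 0, 0.001, 0, -0.0008, -0.0016, -0.009, 85]}}

```text
clock: 20.05
position: [0.5809, -0.0251, 0.1474]
ee_rot: [3.139, 0.113, -0.003]
force: [-2.6, -1.2, 9.1]
width: 0.929
gripper_force: 4.3
```

Emit:
{"method": "arm_command", "body": {"deltas": [0, 0, 0, 0, 0, -0.0005, 85, 0, 0, 0, 0, 0, -0.001, 85, 0, 0, 0, 0, 0, -0.001, 85, 0, 0, 0, 0, 0, -0.001, 85]}}

```text
clock: 20.45
position: [0.581, -0.0251, 0.1473]
ee_rot: [3.139, 0.113, -0.002]
force: [-5.9, -0.4, 17.4]
width: 0.923
gripper_force: 8.9
```

Emit:
{"method": "arm_command", "body": {"deltas": [0, 0, 0, -0.0006, 0, 0.0008, 85, 0, 0, 0, -0.0006, 0, 0.0008, 85, 0, 0, 0, -0.0006, 0, 0.0008, 85, 0, 0, 0, -0.0006, 0, 0.0008, 85, 0, 0, 0, -0.0006, 0, 0.0008, 85]}}

```text
clock: 20.95
position: [0.5808, -0.025, 0.1473]
ee_rot: [3.139, 0.113, -0.001]
force: [-2.1, -0.6, 10.0]
width: 0.924
gripper_force: 4.9
```

```bash
cat > chk.py <<'E'
from h import *
import sys
c,im=grab("wrist","p"+sys.argv[1]);s=sensors.observe();print(s["force"].round(1),s["ft_torque"].round(2),s["position"].round(4),s["clock"])
g=im[225:265];l=hsv(im,(36,120,80),(75,255,255));l[:225]=0;l[262:]=0;r=np.where(l.sum(1)>255*10)[0];print("lime rows",r.min(),r.max())
v=int((r.min()+r.max())//2); bub2(c,im,v)
m=hsv(im,(18,100,50),(34,255,255));P=[]
for u in list(range(262,284,3))+list(range(380,396,3)): pass
print(im[v,295:365,1].tolist())
E
python3 chk.py 1
```

```text
[-2.8 -0.1  9.9] [-0.04  0.55 -0.02] [ 0.5808 -0.0251  0.1473] 21.0
lime rows 234 260
px 305.84135472370764 337.57912844036696 299 344 bubble len 18.2 line gap 25.9 offset +y mm -0.12
[135, 124, 98, 55, 48, 76, 128, 148, 148, 149, 148, 158, 172, 177, 177, 177, 176, 177, 177, 177, 177, 177, 176, 175, 206, 222, 222, 222, 222, 222, 222, 222, 222, 222, 222, 222, 222, 222, 222, 222, 222, 222, 207, 204, 211, 211, 212, 176, 95, 57, 80, 185, 211, 212, 212, 212, 212, 212, 212, 212, 212, 212, 212, 212, 212, 211, 180, 148, 148, 148]
```

Emit:
{"method": "arm_command", "body": {"deltas": [0, 0, 0, 0, 0, 0, 85, 0, 0, 0, 0, 0, 0, 85, 0, 0, 0, 0, 0, 0, 85, 0, 0, 0, 0, 0, 0, 85, 0, 0, 0, 0, 0, 0, 85, 0, 0, 0, 0, 0, 0, 85, 0, 0, 0, 0, 0, 0, 85, 0, 0, 0, 0, 0, 0, 85, 0, 0, 0, 0, 0, 0, 85, 0, 0, 0, 0, 0, 0, 85, 0, 0, 0, 0, 0, 0, 85, 0, 0, 0, 0, 0, 0, 85]}}

```text
clock: 22.2
position: [0.5808, -0.025, 0.1474]
ee_rot: [3.139, 0.113, -0.001]
force: [-2.5, 0.0, 9.9]
width: 0.924
gripper_force: 4.9
```

```bash
python3 chk.py 2; python3 - <<'E'
from h import *
c=optics.calibration("wrist");im=cv2.imread("pics/p2.png");g=cv2.GaussianBlur(cv2.cvtColor(im,cv2.COLOR_BGR2GRAY),(3,3),0).astype(int);y=hsv(im,(15,100,50),(34,255,255))
for u in (150,180,220,270,380,430,470,500):
    v=np.where(y[180:262,u])[0]+180; print(u,(v.min(),v.max()) if len(v) else None, g[188:222:1,u].tolist())
E
```

```text
[-2.2  0.  10.1] [-0.03  0.61  0.  ] [ 0.5808 -0.025   0.1474] 22.25
lime rows 234 260
px 305.84656084656086 337.5780346820809 299 344 bubble len 18.2 line gap 25.9 offset +y mm -0.12
[136, 124, 98, 55, 48, 75, 128, 149, 149, 149, 149, 158, 172, 178, 176, 177, 177, 177, 176, 176, 177, 177, 176, 175, 206, 222, 222, 222, 222, 222, 222, 222, 222, 222, 222, 222, 222, 222, 222, 222, 222, 222, 206, 204, 212, 212, 211, 176, 96, 56, 80, 185, 212, 211, 212, 212, 212, 212, 212, 212, 212, 212, 212, 212, 212, 212, 180, 148, 148, 148]
150 None [114, 115, 122, 139, 152, 154, 153, 150, 147, 145, 143, 141, 138, 134, 130, 128, 126, 124, 122, 120, 118, 116, 115, 114, 113, 113, 112, 112, 112, 112, 112, 112, 112, 112]
180 (np.int64(216), np.int64(261)) [90, 102, 118, 140, 155, 158, 158, 147, 114, 79, 63, 65, 74, 80, 81, 79, 76, 74, 73, 66, 52, 44, 43, 43, 42, 43, 46, 57, 74, 86, 90, 90, 91, 92]
220 (np.int64(213), np.int64(237)) [103, 105, 114, 131, 142, 144, 143, 136, 110, 77, 61, 62, 69, 73, 73, 73, 73, 72, 72, 84, 114, 143, 153, 148, 125, 94, 66, 47, 41, 40, 44, 60, 78, 84]
270 (np.int64(213), np.int
[... 216 characters left out ...]
 142, 144, 144, 144, 128, 92, 68, 66, 72, 77, 77, 77, 77, 77, 76, 79, 101, 135, 151, 150, 133, 107, 94, 93, 92, 92, 91, 91, 92, 93]
430 (np.int64(213), np.int64(239)) [142, 123, 128, 168, 201, 209, 210, 210, 186, 128, 81, 75, 92, 108, 112, 112, 111, 110, 108, 105, 128, 166, 169, 156, 141, 109, 79, 61, 54, 53, 54, 65, 81, 89]
470 (np.int64(220), np.int64(261)) [152, 130, 132, 172, 209, 219, 221, 221, 208, 164, 109, 86, 98, 114, 120, 120, 119, 118, 117, 126, 161, 194, 171, 108, 69, 61, 60, 60, 59, 59, 58, 67, 84, 92]
500 None [161, 161, 161, 161, 161, 161, 160, 160, 160, 160, 160, 160, 160, 160, 160, 160, 160, 160, 160, 160, 160, 160, 160, 160, 160, 159, 159, 159, 159, 159, 159, 159, 159, 159]
```

```bash
python3 - <<'E'
from h import *
c=optics.calibration("wrist");im=cv2.imread("pics/p2.png")
for u in (220,270,380,430): print(u,[(v,*im[v,u].tolist()) for v in range(204,222)])
for v,z in ((191,.077),(197,.087),(207.5,.087),(212.5,.077),(212.5,.127),(207.5,.127)): print(v,z,plane(c,[(270,v),(380,v)],z).round(4).tolist())
E
```

```text
220 [(204, 73, 73, 73), (205, 73, 72, 73), (206, 73, 72, 74), (207, 73, 72, 74), (208, 115, 116, 118), (209, 149, 149, 151), (210, 153, 153, 155), (211, 154, 154, 156), (212, 100, 128, 136), (213, 38, 92, 110), (214, 36, 65, 75), (215, 35, 41, 44), (216, 36, 41, 42), (217, 36, 41, 42), (218, 35, 39, 42), (219, 35, 59, 68), (220, 31, 84, 103), (221, 29, 85, 103)]
270 [(204, 74, 73, 74), (205, 74, 74, 74), (206, 72, 74, 73), (207, 67, 68, 68), (208, 114, 114, 115), (209, 146, 147, 148), (210, 149, 150, 152), (211, 151, 150, 153), (212, 126, 139, 144), (213, 54, 99, 116), (214, 33, 93, 111), (215, 36, 93, 112), (216, 33, 93, 111), (217, 34, 92, 111), (218, 34, 88, 105), (219, 32, 90, 107), (220, 33, 93, 111), (221, 31, 93, 111)]
380 [(204, 76, 76, 76), (205, 76, 77, 76), (206, 76, 77, 76), (207, 73, 75, 74), (208, 89, 92, 92), (209, 146, 147, 149), (210, 151, 151, 153), (211, 153, 153, 155), (212, 127, 139, 144), (213, 56, 99, 114), (214, 38, 93, 109), (215, 39, 94, 111), (216, 37, 93, 111), (217, 38, 93, 111), (218, 38, 93, 111), (219, 38, 90, 107), (220, 38, 94, 111), (221, 38, 94, 111)]
430 [(204, 113, 110, 110), (205, 112, 110, 111), (206, 109, 108, 109), (207, 106, 106, 107), (208, 99, 100, 102), (209, 217, 217, 216), (210, 161, 162, 164), (211, 154, 155, 157), (212, 153, 154, 156), (213, 63, 101, 115), (214, 46, 80, 91), (215, 49, 55, 57), (216, 48, 53, 55), (217, 46, 53, 54), (218, 46, 53, 54), (219, 45, 57, 61), (220, 44, 89, 106), (221, 42, 90, 106)]
191 0.077 [[0.6003, 0.0131, 0.077], [0.6059, -0.065, 0.077]]
197 0.087 [[0.5985, 0.0114, 0.087], [0.604, -0.0633, 0.087]]
207.5 0.087 [[0.5911, 0.0112, 0.087], [0.5966, -0.0642, 0.087]]
212.5 0.077 [[0.5842, 0.0127, 0.077], [0.59, -0.067, 0.077]]
212.5 0.127 [[0.6004, 0.005, 0.127], [0.6048, -0.0556, 0.127]]
207.5 0.127 [[0.6033, 0.0051, 0.127], [0.6077, -0.0552, 0.127]]
```

```bash
python3 - <<'E'
from h import *
im=cv2.imread("pics/p2.png");g=cv2.cvtColor(im,cv2.COLOR_BGR2GRAY)
for r in(range(170,214,3),range(436,486,3)):
    print(list(r))
    for v in range(194,222): print(v,[int(g[v,u]) for u in r])
s=cv2.imread("pics/side0.png")
for v in(262,268,296,302): print(v,[tuple(int(q) for q in s[v,u]) for u in range(312,340)])
E
```

```text
[170, 173, 176, 179, 182, 185, 188, 191, 194, 197, 200, 203, 206, 209, 212]
194 [158, 158, 159, 158, 158, 158, 157, 144, 143, 144, 143, 143, 144, 143, 143]
195 [150, 158, 158, 158, 158, 158, 158, 143, 144, 143, 143, 143, 144, 143, 143]
196 [113, 115, 115, 114, 114, 118, 119, 109, 109, 109, 108, 108, 109, 109, 107]
197 [70, 70, 69, 70, 70, 71, 70, 68, 67, 68, 67, 68, 68, 66, 66]
198 [62, 61, 59, 61, 61, 59, 61, 61, 59, 60, 58, 59, 60, 60, 60]
199 [62, 60, 60, 60, 61, 60, 60, 60, 60, 59, 60, 60, 57, 59, 60]
200 [74, 78, 76, 77, 76, 73, 73, 73, 73, 71, 71, 72, 71, 71, 72]
201 [80, 81, 81, 81, 81, 76, 74, 74, 74, 74, 73, 74, 73, 73, 73]
202 [82, 82, 82, 81, 81, 80, 74, 75, 75, 73, 74, 72, 73, 73, 73]
203 [82, 81, 81, 80, 82, 81, 74, 75, 74, 73, 74, 75, 72, 74, 73]
204 [82, 81, 79, 73, 76, 75, 75, 74, 73, 72, 73, 73, 73, 73, 72]
205 [79, 81, 78, 74, 74, 73, 74, 72, 72, 73, 73, 72, 72, 72, 72]
206 [80, 79, 77, 73, 72, 73, 72, 72, 72, 72, 72, 71, 72, 71, 71]
207 [80, 78, 75, 72, 72, 73, 73, 72, 73, 74, 73, 72, 72, 72, 72]
208 [155, 155, 82, 47, 46, 102, 119, 120, 120, 119, 119, 118, 118, 11
[... 4472 characters left out ...]
 226), (60, 187, 231), (31, 102, 130), (57, 73, 85), (96, 92, 95), (125, 120, 121), (122, 120, 121), (119, 117, 116), (119, 117, 117), (120, 116, 117), (141, 137, 138), (140, 136, 136), (137, 135, 135), (136, 133, 134), (137, 134, 134)]
302 [(137, 132, 134), (135, 133, 133), (139, 135, 134), (142, 134, 132), (122, 142, 152), (71, 180, 224), (61, 185, 229), (59, 181, 224), (59, 181, 225), (61, 182, 225), (59, 183, 226), (60, 183, 226), (62, 185, 227), (62, 189, 235), (22, 89, 116), (83, 80, 85), (86, 78, 83), (121, 119, 118), (121, 120, 119), (120, 117, 118), (123, 119, 119), (120, 116, 117), (139, 136, 136), (141, 134, 135), (143, 139, 138), (137, 132, 133), (137, 135, 135), (136, 134, 135)]
```

```bash
python3 -c "
from h import *
print(arm.sign_off(), sensors.observe()['force'].round(1))"
```

```text
the job is handed in; nothing more can be done
the job is handed in; nothing more can be done
```

The job is handed in at about 22 s: the level stands flush along the rail, about 3 mm off its midpoint, the bubble is within about 0.2 mm of centre, and the arm is still pressing down with about 10 N.

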